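# Set the bench dogs, then press the T-square's guide bar against its fence block

### The arm

A 6-joint arm with a two-finger parallel gripper is mounted at the origin on a cart in front of the work surface, level with it; the furniture and walls round the work are solid. World frame = base frame: x ahead of the robot, y to its left, z up, the work surface at z = 0. Lengths are in m, angles in degrees, forces in N, time in s.
With the tool pointing down it reaches from about 0.375 to 0.9 m from the base axis. Payload 3.1 kg.
Tool frame: the origin (TCP) lies on the centre line of the jaws, within the pads' length; the fingertips stand 17 mm ahead of it and the grasp point (between the pads) lies 2 mm behind it; z points along the fingers, y is the line along which they close (so a half turn about z gives the same grasp; the last joint's range is limited). The gripper opens to 87 mm and grips with 3 to 60 N. Pads are 19 mm wide; open, the fingers measure 117 mm over their backs; the gripper's body (75 mm by 190 mm) begins 51 mm behind the grasp point.
Start: joints at [-83.738, 30.224, 82.088, -0, 67.689, -10.227], TCP at [0.177, -0.599, 0.24] pointing down, gripper open.
Joint ranges: [-176.69, 176.69], [-43.24, 126.21], [12.49, 139.97], [-82, 262], [0, 151.66], [-163.58, 163.58]. Speed limits (degrees/s): [159.86, 159.86, 180, 180, 180, 180].

### API

Orientations are given as a 3x3 rotation matrix whose columns are the frame's x, y, z axes.
In Python, from rig import bot, imaging, finder gives the robot as it stands. The module is installed in compiled form; this text tells all that it offers.
- The arm moves only by the tool play_rows, never from a script. Its argument "motion" is a list that holds one entry, the list of rows, each a list of 6 numbers: the shift along the tool's x, y, z in a scale on which 1.0 is 0.75 m, then the turn, a rotation vector about the tool's x, y, z in a scale on which 1.0 is 180 degrees. In form: [[[dx, dy, dz, wx, wy, wz], ...]]. A call has 1 to 8 rows; each row is the pose to reach, as a shift and turn from the pose commanded when the call began, along the tool's axes at that moment; what a row does not reach only later rows make up. A row lasts 1/12 s, in which the tool goes at most 41.7 mm and 7.16 degrees, less where a joint would pass 70% of its speed; a pose out of reach is approached as far as the arm can. A shift or turn number past 1, either way, is cut back to 1. A call with a gripper value outside its range is refused whole. "fingers" is the finger opening in m, from 0 to 0.087, set as the call begins (left out, the last holds). The fingers move at their own pace and stop on an object; the grip force is fixed at half the most. Time passes only in rows, so rows that repeat a pose let the fingers close. It gives the time, the measured TCP pose, the force, the opening and the grip force at its end, in the units of the state.
- bot.read_state(): the state, without advancing time (a new reading comes with each control period).
- imaging.capture(name): name is "scene" or "side" or "wrist"; returns a dict with "frame" (480x640x3 uint8, red, green, blue), "camera_matrix" (3x3 intrinsics, pixels), "R" (3x3) and "t" (3): a world point X has camera coordinates R X + t. Camera axes: x right, y down, z forward; pixel columns grow to the right and rows downward; lengths in m; the calibration is good to about 2 mm. A picture is of the moment at which its call begins. There is no depth.
- bot.hand_in(): hands the job in; it is judged then, once.
Trained networks look in the newest picture that a camera, given by its name, has taken for a name from the list of things; names that differ only in an ending like _2 or _b are one class to them, and where a whole thing is asked for, a point or a joint stands for the part that bears it (a point fixed in the world has none). Each returns a list of dicts, best first, with "confidence" (0 to 1); they miss things now and then, are a little off and sometimes report something else, mostly with a low value. They report only what shows in the picture. A call takes as long as a camera call. They do not tell look-alikes from the thing itself.
- finder.recognise(camera, name): "at" ([x, y, z] in m, in world coordinates, good to about 4 mm: the middle of the surface that is visible of it).
- finder.outline_of(camera, name): "pixels" (480x640 bool, what is visible of it).
The state is a dict: "time_s": time; "joint_positions": joint angles; "qvel": joint speeds; "tau": joint torques, N m; "position": TCP position; "tcp_rot": TCP orientation; "force": force on the tool from outside, world axes, zero at the start; "moment": the same for the moment, N m; "opening": opening from 0.0 (shut) to 1.0 (fully open); "grasp_force": force on a finger pad.
Only numpy, scipy, OpenCV 4.12 (cv2) and the standard library are available. Lean on these libraries where they do the work, as an engineer would, in place of code of your own. Each camera call takes 0.05 s, during which the arm holds its last target. There are 200 camera calls.

### The job

I am about to pocket-screw this router T-square together. Drop the two round bench dogs one by one, fully home, into the two holes of the glue-up board just behind the fence block. Then slide the guide bar squarely against the middle of the fence block and on until the block backs up against both dogs, and finish while still holding the bar flat there, pressing it onto the block with a steady push of about 10 newtons; leave the screw box, wax tin, block plane and glue jar alone.

Things in the scene. Friction and masses are not known exactly. Their poses are not given: they have to be found in the camera images.
- board: Glue-up board: fixed grey-faced plywood slab 360 x 250 x 30 mm on the bench with four round 21.5 mm through holes (chamfered mouths), two near each end. Origin at the centre of its underside; x runs along the 360 mm length, towards the end where the dogs belong (the way to push); y across; its top is 30 mm above the origin.
- board_hole0 (a point): Centre of the mouth of one of the two holes behind the fence block, on the board's top face at board x = +140, y = +55 mm. The dogs belong in hole0 and hole1, either dog in either hole.
- board_hole1 (a point): Centre of the mouth of the other hole behind the fence block, at board x = +140, y = -55 mm. The other two holes, at board x = -140, stay empty.
- dog_a: Round aluminium bench dog, 80 g, standing upright on the bench, foot down: bare shank 19 mm across and 28 mm long with a tapered foot, blue head above it 28 mm across and 30 mm high (58 mm in all). Origin at the centre of the foot, z along its axis. Fully home, the head's shoulder sits on the board and the foot is 2 mm above the bench.
- dog_b: The second bench dog, the same as dog_a; the two are interchangeable.
- fence: Beech fence block, 36 x 222 x 58 mm (x, y, z), about 0.42 kg, loose on the board, lying across it, its far face some 25 to 45 mm short of the dogs' heads. Origin at the centre of its underside, z up; its +x face looks to the dogs, its -x face (18 mm from the origin) takes the bar's end. Slides with 1 to 2 N of friction.
- guide: Guide bar of the T-square: pale wooden bar 200 x 50 x 22 mm (x, y, z), 180 g, loose and flat on the board; two screw slots on top near its +x end. Origin at the centre of its underside, x lengthwise towards the block, y across (grip it across its 50 mm), z up. Slides with about 0.5 N of friction. Its push on the block shall be 5 to 18 N.
- guide_end (a point): Centre of the bar's +x end face, which is to butt against the middle of the fence block: bar x = +100, y = 0, z = +11 mm. Once bar, block and dogs are closed up, each further 1 mm of push adds roughly 5 N.
- screw_box: Bystander: small beech box with a lid, 64 x 78 x 40 mm, origin at the centre of its underside.
- wax_tin: Bystander: flat round tin with a blue rim, 67 mm across, 24 mm high, origin at the centre of its underside.
- block_plane: Bystander: steel block plane, 49 x 161 x 55 mm, origin at the centre of its underside.
- glue_jar: Bystander: jar with a dark cap, 59 mm across, 76 mm high, origin at the centre of its underside.
Mind the look-alikes: they are no part of the job. What is shaped like the dog_b but brown or yellow is not meant.

How it is judged:
By the outcome, as a careful person would: the job done as asked, in the order asked, and still so for the second after the job is handed in, while the arm keeps its last pose, push and grip.
It also fails if it takes over 69 s, if anything falls off the work surface, if the arm or the gripper's body presses on something with over 40 N, if the wrist force passes 120 N, or if a joint passes its speed limit or range.

## Working session

There is one attempt and no reset: what is moved stays moved. The work goes in short steps, Python scripts to look and compute and a tool call to move; the robot and the scene stay as the last step left them, time stands still between calls to the robot, and variables do not carry over. Pictures are saved under pics/ and viewed, at most 10 in all, crops included, and the job is handed in when it is done.

Besides the shell and the picture viewer there is one more tool, called after "Request:" by a JSON object that holds its "op" and its "data", one argument or row to a line. play_rows: Moves the arm, as the interface text tells. Its arguments: {"type":"object","properties":{"motion":{"type":"array"},"fingers":{"type":"number"}},"required":["motion"]}

```bash
mkdir -p pics
python3 - <<'E'
from rig import bot, imaging, finder
import numpy as np, cv2
np.set_printoptions(precision=4,suppress=True)
s=bot.read_state(); print(s['time_s'],s['position'],s['tcp_rot'],s['force'],s['opening'])
for c in ['scene','side','wrist']:
    d=imaging.capture(c); cv2.imwrite(f'pics/{c}0.png',d['frame'][...,::-1])
    np.savez(f'{c}0.npz',**d)
    print(c,np.array(d['camera_matrix']).ravel(),'cam',-np.array(d['R']).T@d['t'])
    if c=='wrist': print(d['R'])
    for n in ['dog_a','fence','guide','guide_end','board_hole0','board','screw_box','wax_tin','block_plane','glue_jar']:
        for r in finder.recognise(c,n)[:5]: print(n,np.array(r['at']),round(r['confidence'],2))
E
```

```text
0.0 [ 0.1773 -0.5986  0.2386] [[ 0.9589  0.2838 -0.0003]
 [ 0.2838 -0.9589  0.0022]
 [ 0.0004 -0.0021 -1.    ]] [ 0.1716  0.4623 -0.1904] 1.0002569762600813
scene [582.5305   0.     314.7553   0.     582.5305 239.3652   0.       0.
   1.    ] cam [0.0264 1.1765 0.6176]
dog_a [0.464  0.3462 0.0418] 0.96
dog_a [0.3969 0.3295 0.0468] 0.85
dog_a [0.3992 0.3943 0.0387] 0.73
dog_a [0.5416 0.3341 0.0476] 0.62
dog_a [0.5077 0.4072 0.0414] 0.57
fence [0.5626 0.0996 0.0678] 0.68
guide [ 0.5133 -0.0765  0.0532] 0.77
guide_end [ 0.5157 -0.0763  0.0503] 0.9
board_hole0 [0.5136 0.1239 0.0297] 0.72
board [0.5118 0.1253 0.031 ] 0.98
board [ 0.4554 -0.342   0.0245] 0.67
screw_box [ 0.5422 -0.3134  0.0346] 0.58
wax_tin [ 0.4536 -0.3423  0.0267] 0.62
block_plane [ 0.3502 -0.3599  0.0311] 0.89
glue_jar [ 0.788  -0.0773  0.0462] 0.75
glue_jar [0.5128 0.1258 0.0303] 0.16
side [578.811    0.     316.0774   0.     578.811  241.9721   0.       0.
   1.    ] cam [ 0.0519 -1.0387  1.0315]
dog_a [0.5086 0.3895 0.0424] 0.65
dog_a [0.5426 0.3234 0.0462] 0.49
fence [0.5661 0.0679 0.0751] 0.61
guide [ 0.524  -0.0801  0.0543] 0.95
guide_end [ 0.5262 -0.0778  0.0531] 0.78
guide_end [ 0.5438 -0.3607  0.0394] 0.63
board_hole0 [ 0.575  -0.0529  0.0333] 0.88
board [ 0.5745 -0.055   0.0312] 0.65
screw_box [ 0.5442 -0.3615  0.0383] 0.88
wax_tin [ 0.46   -0.3686  0.0274] 0.79
wax_tin [0.5432 0.3219 0.0452] 0.41
block_plane [ 0.3479 -0.4041  0.0333] 0.74
glue_jar [ 0.7908 -0.1194  0.0548] 0.77
wrist [401.9406   0.     320.8554   0.     401.9406 240.4324   0.       0.
   1.    ] cam [ 0.2572 -0.5758  0.3845]
[[ 0.2839 -0.9589  0.0004]
 [-0.9148 -0.2707  0.2999]
 [-0.2875 -0.0855 -0.954 ]]
```

View pics/scene0.png

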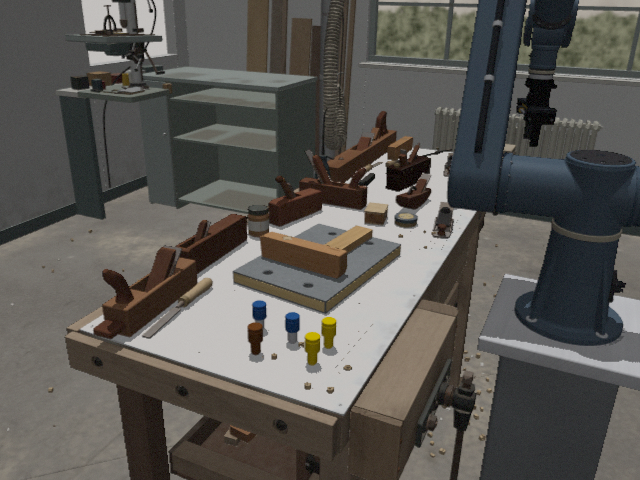

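View pics/side0.png

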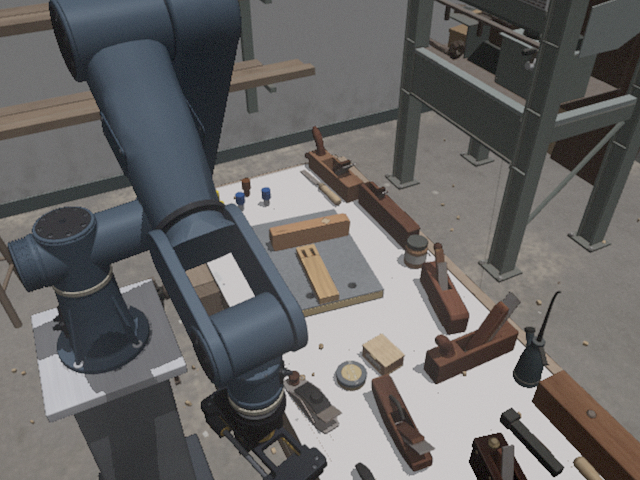

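The scene view shows the blue dogs at (259,312) and (292,325), the brown look-alike at (255,338) and the yellow ones at (312,347) and (329,331). The board's far holes are near (266,272) and (309,285). The board's +x runs roughly along world +y. In the side view the fence hides those holes. Next I'll move the wrist camera over them.

```bash
cat > h.py <<'E'
from rig import bot, imaging, finder
import numpy as np, cv2, sys
from scipy.spatial.transform import Rotation as Ro
np.set_printoptions(precision=4,suppress=True)
def Rd(yaw):  # tool down, tool x heading yaw (deg) in world
    c,s=np.cos(np.radians(yaw)),np.sin(np.radians(yaw))
    return np.array([[c,s,0],[s,-c,0],[0,0,-1.]])
def row(p,yaw,p0=None,R0=None):
    s=bot.read_state()
    p0=np.array(s['position']) if p0 is None else np.array(p0); R0=np.array(s['tcp_rot']) if R0 is None else R0
    return np.r_[R0.T@(np.array(p)-p0), Ro.from_matrix(R0.T@Rd(yaw)).as_rotvec(degrees=True)]
def proj(d,X):
    c=np.array(X)@np.array(d['R']).T+d['t']; k=np.array(d['camera_matrix'])
    return np.c_[k[0,0]*c[...,0]/c[...,2]+k[0,2],k[1,1]*c[...,1]/c[...,2]+k[1,2]]
def ray(d,uv,z):  # intersection of pixel rays with plane z
    R=np.array(d['R']);k=np.array(d['camera_matrix']);uv=np.atleast_2d(uv).astype(float)
    v=np.c_[uv,np.ones(len(uv))]@np.linalg.inv(k).T@R; C=-R.T@np.array(d['t'])
    return C+v*((z-C[2])/v[:,2])[:,None]
if __name__=='__main__':
    a=list(map(float,sys.argv[1:])); print(bot.read_state()['position'],bot.read_state()['time_s'])
    for i in range(0,len(a),4): print(np.round(row(a[i:i+3],a[i+3]),4).tolist())
E
python3 h.py 0.45 -0.25 0.33 50  0.5 0.2 0.33 90
```

```text
[ 0.1774 -0.5992  0.2395] 1.65
[0.3605, -0.2575, -0.0905, -0.0033, -0.0008, -33.5101]
[0.5362, -0.6748, -0.0904, -0.003, -0.0019, -73.5101]
```

Units first: shifts go in shares of 0.75 m and turns go in shares of 180 degrees. So -0.675 m is -0.9, 0.536 m is 0.7147, -73.5 degrees is -0.4083.

Request:
{"op": "play_rows", "data": {
  "motion": [
    [[0.48,-0.344,-0.12,0,0,-0.1861],[0.48,-0.344,-0.12,0,0,-0.1861],[0.48,-0.344,-0.12,0,0,-0.1861],[0.48,-0.344,-0.12,0,0,-0.1861],[0.48,-0.344,-0.12,0,0,-0.1861],[0.48,-0.344,-0.12,0,0,-0.1861],[0.48,-0.344,-0.12,0,0,-0.1861],[0.7147,-0.9,-0.12,0,0,-0.4083]]
  ]
}}

```text
time_s: 2.32
position: [0.3664, -0.3339, 0.3016]
tcp_rot: [[0.541, 0.841, 0.005], [0.841, -0.541, -0.005], [-0.002, 0.007, -1.0]]
force: [0.7, -0.9, 0.3]
opening: 1.002
grasp_force: 0.0
```

```bash
python3 h.py 0.5 0.2 0.33 90
```

```text
[ 0.3664 -0.3339  0.3016] 2.3167
[0.5213, -0.1762, -0.0304, 0.3391, 0.1987, -32.7335]
```

To row units: 0.52 m is 0.6933, -0.176 m is -0.2347, -32.7 degrees is -0.1817.

Request:
{"op": "play_rows", "data": {
  "motion": [
    [[0.6933,-0.2347,-0.04,0.0017,0.0011,-0.1817],[0.6933,-0.2347,-0.04,0.0017,0.0011,-0.1817],[0.6933,-0.2347,-0.04,0.0017,0.0011,-0.1817],[0.6933,-0.2347,-0.04,0.0017,0.0011,-0.1817],[0.6933,-0.2347,-0.04,0.0017,0.0011,-0.1817],[0.6933,-0.2347,-0.04,0.0017,0.0011,-0.1817],[0.6933,-0.2347,-0.04,0.0017,0.0011,-0.1817],[0.6933,-0.2347,-0.04,0.0017,0.0011,-0.1817]]
  ]
}}

```text
time_s: 2.98
position: [0.4447, -0.0086, 0.3186]
tcp_rot: [[0.003, 1.0, -0.003], [1.0, -0.003, 0.004], [0.004, -0.003, -1.0]]
force: [1.2, -0.3, 0.6]
opening: 0.999
grasp_force: 0.0
```

```bash
python3 h.py 0.5 0.2 0.33 90
```

```text
[ 0.4447 -0.0086  0.3186] 2.9833
[0.2088, 0.0547, -0.0107, -0.1677, -0.2548, -0.1606]
```

To row units: 0.2 m is 0.2667, 0.055 m is 0.0733.

Request:
{"op": "play_rows", "data": {
  "motion": [
    [[0.2667,0.0733,-0.0133,0,0,0],[0.2667,0.0733,-0.0133,0,0,0],[0.2667,0.0733,-0.0133,0,0,0],[0.2667,0.0733,-0.0133,0,0,0],[0.2667,0.0733,-0.0133,0,0,0],[0.2667,0.0733,-0.0133,0,0,0],[0.2667,0.0733,-0.0133,0,0,0]]
  ]
}}

```text
time_s: 3.57
position: [0.5002, 0.1911, 0.3287]
tcp_rot: [[-0.002, 1.0, -0.004], [1.0, 0.002, 0.004], [0.004, -0.004, -1.0]]
force: [-0.4, 0.1, -0.6]
opening: 1.001
grasp_force: 0.0
```

Run:
```python
from h import *
d=imaging.capture('wrist'); np.savez('wrist1.npz',**d); cv2.imwrite('pics/wrist1.png',d['frame'][...,::-1])
print(bot.read_state()['position'],-np.array(d['R']).T@d['t'])
for n in ['dog_a','fence','guide','board_hole0']:
    for r in finder.recognise('wrist',n)[:6]: print(n,np.array(r['at']),round(r['confidence'],2),proj(d,[r['at']])[0])
```

```text
[0.4998 0.1897 0.3285] [0.5007 0.2734 0.474 ]
dog_a [0.3969 0.3154 0.0586] 0.83 [213.6628  69.5166]
dog_a [0.5425 0.3244 0.0595] 0.79 [366.3349  59.4136]
dog_a [0.5527 0.1219 0.0314] 0.72 [366.3866 252.1777]
dog_a [0.4674 0.3331 0.0586] 0.66 [286.9183  49.3621]
dog_a [0.4049 0.3737 0.0504] 0.66 [219.6777   2.9457]
fence [0.55   0.085  0.0892] 0.78 [368.3545 303.1383]
guide [ 0.5287 -0.0505  0.054 ] 0.93 [343.9454 389.9793]
guide [0.5522 0.1205 0.0305] 0.51 [365.8339 253.0622]
board_hole0 [0.5579 0.1212 0.0266] 0.6 [370.362  251.4288]
```

View pics/wrist1.png

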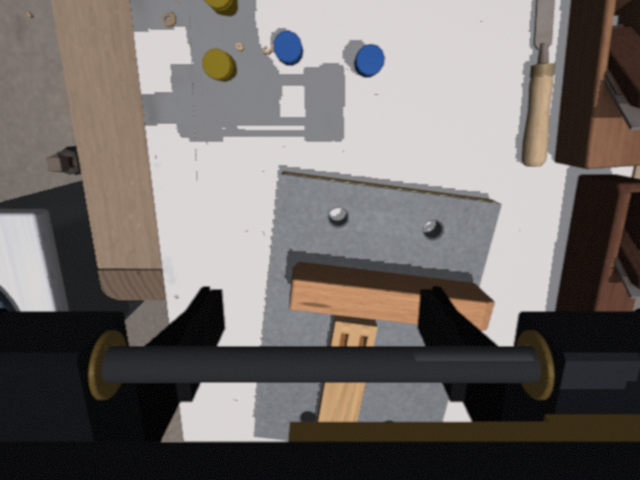

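Wrist view: blue dogs at (288,47) and (370,59), target holes at (338,215) and (431,228), and the near board edge from (281,172) to (499,203). I'll fit these in the wrist and scene views together.

```bash
cat >> h.py <<'E'
def cyl(p,r,z0,z1):
    t=np.linspace(0,2*np.pi,48,endpoint=False)
    return np.concatenate([np.c_[p[0]+r*np.cos(t),p[1]+r*np.sin(t),np.full(48,p[2]+z)] for z in (z0,z1)])
def hullcen(d,P):
    m=cv2.moments(cv2.convexHull(proj(d,P).astype(np.float32))); return np.array([m['m10'],m['m01']])/m['m00']
def bluemasks(d):
    h=cv2.cvtColor(np.ascontiguousarray(d['frame']),cv2.COLOR_RGB2HSV)
    m=cv2.inRange(h,(105,150,40),(125,255,255)); n,l,st,c=cv2.connectedComponentsWithStats(m)
    return [(c[i],st[i]) for i in range(1,n) if st[i][4]>60]
def holes(d,guess,win=20):
    g=cv2.cvtColor(np.ascontiguousarray(d['frame']),cv2.COLOR_RGB2GRAY).astype(np.int16)
    out=[]
    for u,v in guess:
        u,v=int(round(u)),int(round(v)); p=g[v-win:v+win+1,u-win:u+win+1]
        m=(abs(p-np.median(p))>14).astype(np.uint8); m=cv2.morphologyEx(m,cv2.MORPH_OPEN,np.ones((2,2)))
        cs=cv2.findContours(m,cv2.RETR_EXTERNAL,cv2.CHAIN_APPROX_NONE)[0]; c=max(cs,key=cv2.contourArea)
        e=cv2.fitEllipse(cv2.convexHull(c)); out.append((np.array(e[0])+[u-win,v-win],e[1]))
    return out
E
python3 - <<'E'
from h import *
from scipy.optimize import least_squares
w=dict(np.load('wrist1.npz')); s=dict(np.load('scene0.npz'))
for n,d in (('w',w),('s',s)):
    for c,st in bluemasks(d): print(n,c,st)
W=[b for b in bluemasks(w) if b[0][1]<90]; 
S=[b for b in bluemasks(s) if 240<b[0][0]<310 and 295<b[0][1]<340]
W.sort(key=lambda b:b[0][0]); S.sort(key=lambda b:-b[0][0])
for a,b in zip(W,S):
    f=lambda p:np.r_[hullcen(w,cyl(p,.014,.028,.058))-a[0],hullcen(s,cyl(p,.014,.028,.058))-b[0]]
    r=least_squares(f,[.5,.33,0]); print('dog base',r.x,r.fun)
hw=holes(w,[(338,215),(431,228)],14); hs=holes(s,[(309,285),(266,272)],10)
print(hw,hs)
for a,b in zip(hw,hs):
    f=lambda p:np.r_[proj(w,[p])[0]-a[0],proj(s,[p])[0]-b[0]]
    r=least_squares(f,[.5,.15,.03]); print('hole',r.x,r.fun,'at z=.03',ray(w,a[0],.03),ray(s,b[0],.03))
print('board corners',ray(w,[(281,172),(499,203)],.03))
for n in ('fence','guide'): 
    m=finder.outline_of('wrist',n)
    if m: m=m[0]['pixels'].astype(np.uint8); np.save(n+'.npy',m); print(n,m.sum(),cv2.minAreaRect(cv2.findNonZero(m)))
E
```

```text
w [287.6937  47.3228] [275  32  27  32 666]
w [368.8877  60.0954] [356  45  27  31 650]
s [259.0185 309.6435] [253 301  13  19 216]
s [291.9823 321.8938] [286 313  13  20 226]
dog base [0.4675 0.3363 0.0007] [ 0.0898 -0.0582  0.2123 -0.0278]
dog base [0.5461 0.325  0.0008] [ 0.043  -0.0132  0.1117  0.0193]
[(array([339.1306, 218.4307]), (20.0174503326416, 22.20694923400879)), (array([434.4086, 231.0297]), (19.185483932495117, 22.30064582824707))] [(array([308.9054, 285.7782]), (5.472179889678955, 10.47414779663086)), (array([268.5796, 272.9339]), (4.808495044708252, 9.949240684509277))]
hole [0.5202 0.1605 0.0253] [-0.3586  0.1935 -0.7727  0.0636] at z=.03 [[0.5204 0.1619 0.03  ]] [[0.515  0.1674 0.03  ]]
hole [0.6307 0.1458 0.0257] [-0.5074  0.2196 -1.1134 -0.1395] at z=.03 [[0.63   0.1473 0.03  ]] [[0.6237 0.1528 0.03  ]]
board corners [[0.4558 0.2142 0.03  ]
 [0.6996 0.1802 0.03  ]]
fence 8054 ((391.3122863769531, 296.5955505371094), (204.18008422851562, 49.0149040222168), 6.709837436676025)
guide 2979 ((346.4523010253906, 369.84967041015625), (44.41267776489258, 110.73052215576172), 10.154266357421875)
```

```bash
python3 h.py 0.546 0.325 0.15 82.4
```

```text
[0.5001 0.1879 0.3289] 3.9167
[0.1365, 0.046, 0.1793, -0.2524, -0.2495, 7.3236]
```

To row units: 0.179 m is 0.2387, 0.1365 m is 0.182, 7.3 degrees is 0.0406.

Request:
{"op": "play_rows", "data": {
  "motion": [
    [[0.182,0.0613,0.2387,-0.0014,-0.0014,0.0406],[0.182,0.0613,0.2387,-0.0014,-0.0014,0.0406],[0.182,0.0613,0.2387,-0.0014,-0.0014,0.0406],[0.182,0.0613,0.2387,-0.0014,-0.0014,0.0406],[0.182,0.0613,0.2387,-0.0014,-0.0014,0.0406],[0.182,0.0613,0.2387,-0.0014,-0.0014,0.0406],[0.182,0.0613,0.2387,-0.0014,-0.0014,0.0406],[0.182,0.0613,0.2387,-0.0014,-0.0014,0.0406]]
  ],
  "fingers": 0.05
}}

```text
time_s: 4.58
position: [0.5454, 0.3258, 0.149]
tcp_rot: [[0.129, 0.992, -0.003], [0.992, -0.129, -0.001], [-0.002, -0.002, -1.0]]
force: [-0.3, -0.4, 1.1]
opening: 0.587
grasp_force: 0.0
```

Run:
```python
from h import *
from scipy.optimize import least_squares
d=imaging.capture('wrist'); np.savez('wrist2.npz',**d); cv2.imwrite('pics/wrist2.png',d['frame'][...,::-1])
st=bot.read_state(); print(st['position'],st['tcp_rot'],st['opening'])
for c,b in bluemasks(d):
    r=least_squares(lambda p:hullcen(d,cyl([p[0],p[1],0],.014,.028,.058))-c,[.5,.33]); print(c,b,r.x)
p=np.array(st['position']);R=np.array(st['tcp_rot']);print('tcp,tip px',proj(d,[p,p+R[:,2]*.017]))
```

```text
[0.5461 0.3256 0.1505] [[ 0.1303  0.9915 -0.0001]
 [ 0.9915 -0.1303 -0.0003]
 [-0.0004 -0.0001 -1.    ]] 0.5825325841676979
[199.2046 246.5339] [ 175  222   49   50 1740] [0.4671 0.3362]
[321.9492 248.2182] [ 302  223   40   50 1595] [0.5461 0.325 ]
tcp,tip px [[321.9506 330.2184]
 [321.9087 310.4561]]
```

View pics/wrist2.png

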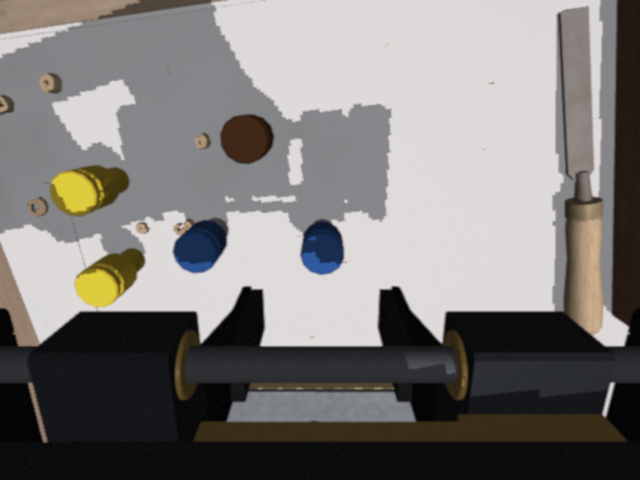

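The wrist view shows the target dog at (322,248), centred between the fingers, with the second blue dog at (199,246). Both agree with the first fit. Going down now.

To row units: 0.1 m is 0.1333, 0.08 m is 0.1067.

Request:
{"op": "play_rows", "data": {
  "motion": [
    [[-0.0007,0,0.0533,0,0,0],[-0.0007,0,0.1067,0,0,0],[-0.0007,0,0.1333,0,0,0],[-0.0007,0,0.1333,0,0,0]]
  ]
}}

```text
time_s: 4.97
position: [0.5436, 0.3234, 0.0478]
tcp_rot: [[0.131, 0.991, -0.006], [0.991, -0.131, -0.003], [-0.003, -0.006, -1.0]]
force: [-0.7, -0.9, -0.3]
opening: 0.577
grasp_force: 0.0
```

Request:
{"op": "play_rows", "data": {
  "motion": [
    [[0,0,0,0,0,0],[0,0,0,0,0,0],[0,0,0,0,0,0],[0,0,0,0,0,0],[0,0,0,0,0,0],[0,0,0,0,0,0]]
  ],
  "fingers": 0.015
}}

```text
time_s: 5.47
position: [0.547, 0.3265, 0.0525]
tcp_rot: [[0.129, 0.992, 0.004], [0.992, -0.129, 0.001], [0.002, 0.003, -1.0]]
force: [-0.8, -0.7, 6.6]
opening: 0.314
grasp_force: 29.8
```

To row units: -0.11 m is -0.1467, -0.08 m is -0.1067.

Request:
{"op": "play_rows", "data": {
  "motion": [
    [[0,0,-0.0533,0,0,0],[0,0,-0.1067,0,0,0],[0,0,-0.1467,0,0,0]]
  ]
}}

```text
time_s: 5.72
position: [0.5462, 0.3263, 0.1626]
tcp_rot: [[0.129, 0.992, 0.002], [0.992, -0.129, 0.001], [0.001, 0.001, -1.0]]
force: [0.8, 0.7, 0.3]
opening: 0.317
grasp_force: 29.8
```

```bash
python3 h.py 0.630 0.1473 0.16 82.4
```

```text
[0.5462 0.3263 0.1626] 5.7167
[-0.1666, 0.1062, 0.0026, 0.0839, -0.0528, 0.1656]
```

To row units: -0.166 m is -0.2213, 0.106 m is 0.1413, 0.2 degrees is 0.0011.

Request:
{"op": "play_rows", "data": {
  "motion": [
    [[-0.2213,0.1413,0,0,0,0.0011],[-0.2213,0.1413,0,0,0,0.0011],[-0.2213,0.1413,0,0,0,0.0011],[-0.2213,0.1413,0,0,0,0.0011],[-0.2213,0.1413,0,0,0,0.0011],[-0.2213,0.1413,0,0,0,0.0011],[-0.2213,0.1413,0,0,0,0.0011],[-0.2213,0.1413,0,0,0,0.0011]]
  ]
}}

```text
time_s: 6.38
position: [0.6287, 0.1478, 0.1602]
tcp_rot: [[0.134, 0.991, -0.001], [0.991, -0.134, 0.001], [0.001, -0.001, -1.0]]
force: [-0.2, -0.5, 0.2]
opening: 0.313
grasp_force: 29.8
```

Run:
```python
from h import *
d=imaging.capture('wrist'); np.savez('wrist3.npz',**d)
cv2.imwrite('pics/wrist3.png',cv2.resize(d['frame'][100:400,100:500,::-1],None,fx=2,fy=2,interpolation=cv2.INTER_CUBIC))
st=bot.read_state(); p=np.array(st['position']);R=np.array(st['tcp_rot']);print(st['time_s'],p,R)
print('tcp, head top, shoulder, foot',proj(d,p+np.outer([0,-.008,.022,.05],R[:,2])))
print('holes',proj(d,[[.63,.1473,.03],[.5204,.1619,.03]]))
for c,b in bluemasks(d): print(c,b)
```

```text
6.4333 [0.6285 0.1485 0.1602] [[ 0.1323  0.9912 -0.0009]
 [ 0.9912 -0.1323  0.0006]
 [ 0.0004 -0.0009 -1.    ]]
tcp, head top, shoulder, foot [[319.2359 326.5848]
 [319.174  337.0365]
 [319.3797 302.3129]
 [319.5213 278.414 ]]
holes [[322.2613 235.9435]
 [167.7204 236.1673]]
[320.657 316.127] [ 286  279   70   67 3828]
```

View pics/wrist3.png

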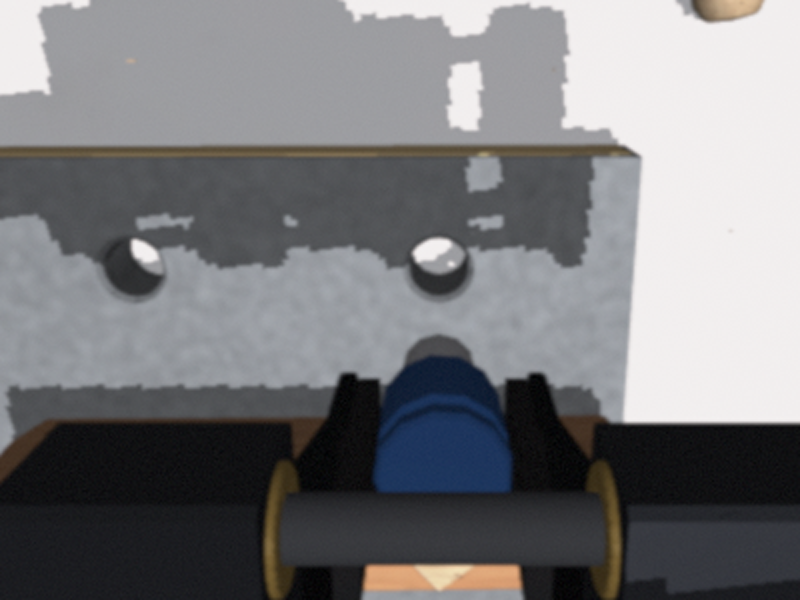

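The crop shows hole1 at full-frame (320.2,233.2) and hole0 at (167.5,233.5). The held dog's shank is centred at column 319.5, and its shoulder front is at row 278.5.

Run:
```python
from h import *
d=dict(np.load('wrist3.npz')); p=np.array([.6285,.1485,.1602]); R=Rd(82.4)
X,Z=R[:,0],R[:,2]
print('shoulder front',proj(d,[p+.022*Z+.014*X]),'top front',proj(d,[p-.008*Z+.014*X]))
for r,z in ((.0095,.044),(.0095,.046),(.008,.05),(.0075,.05)): print('foot front',r,proj(d,[p+z*Z+r*X]))
print('sides shoulder',proj(d,[p+.022*Z+.014*s*R[:,1] for s in (-1,1)]),'shank',proj(d,[p+.046*Z+.0095*s*R[:,1] for s in(-1,1)]))
print('px/m at foot',np.linalg.norm(np.diff(proj(d,[p+.05*Z,p+.05*Z+.01*X]),axis=0))*100)
g=ray(d,[(320.2,233.2),(167.5,233.5)],.03);print('holes',g, 'dist',np.linalg.norm(g[0]-g[1]))
# ellipse fit on hole mouth: predicted mouth outline bbox for radius 10.75 &11.75
t=np.linspace(0,2*np.pi,60)
for r in (.01075,.012):
    q=proj(d,np.c_[g[0][0]+r*np.cos(t),g[0][1]+r*np.sin(t),np.full(60,.03)]); print(r,q.min(0),q.max(0))
print('rel tool',R.T@(g[0]-p))
```

```text
shoulder front [[319.3626 273.8832]] top front [[319.0741 304.1514]]
foot front 0.0095 [[319.5426 265.5936]]
foot front 0.0095 [[319.5552 264.1759]]
foot front 0.008 [[319.5862 264.1342]]
foot front 0.0075 [[319.5884 265.0368]]
sides shoulder [[288.8568 302.3268]
 [350.0196 302.2554]] shank [[301.1425 281.4755]
 [338.0534 281.4315]]
px/m at foot 1790.9811097564443
holes [[0.6288 0.1495 0.03  ]
 [0.5207 0.1639 0.03  ]] dist 0.10902463757396912
0.01075 [305.14   218.6084] [335.2593 247.4869]
0.012 [303.3883 216.8902] [337.011  249.1275]
rel tool [0.0011 0.0002 0.1302]
```

To row units: 0.066 m is 0.088, 0.06 m is 0.08.

Request:
{"op": "play_rows", "data": {
  "motion": [
    [[0.004,0.0003,0.04,0,0,0],[0.004,0.0003,0.08,0,0,0],[0.004,0.0003,0.088,0,0,0],[0.004,0.0003,0.088,0,0,0],[0.004,0.0003,0.088,0,0,0],[0.004,0.0003,0.088,0,0,0]]
  ]
}}

```text
time_s: 6.93
position: [0.631, 0.1513, 0.0959]
tcp_rot: [[0.132, 0.991, 0.003], [0.991, -0.132, 0.0], [0.001, 0.003, -1.0]]
force: [-0.9, 1.4, -1.0]
opening: 0.314
grasp_force: 29.8
```

Run:
```python
from h import *
d=imaging.capture('wrist'); np.savez('wrist4.npz',**d)
cv2.imwrite('pics/wrist4.png',cv2.resize(d['frame'][200:350,220:420,::-1],None,fx=4,fy=4,interpolation=cv2.INTER_CUBIC))
st=bot.read_state(); p=np.array(st['position']);print(st['time_s'],p,st['force'])
R=Rd(82.4);print('foot on axis',proj(d,[p+.05*R[:,2]]),proj(d,[p+.05*R[:,2]+.01*R[:,0]]))
```

```text
6.9833 [0.6312 0.1511 0.0962] [ 0.377  -0.8904 -1.9566]
foot on axis [[320.298  280.1599]] [[320.2941 262.2714]]
```

View pics/wrist4.png

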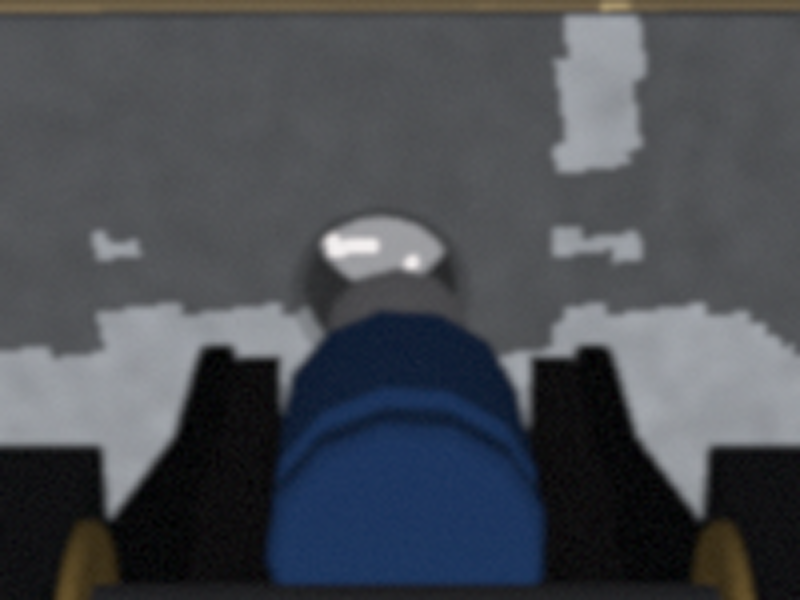

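The crop shows the hole mouth centred near (383,290) in crop pixels and the foot centred near 397, so the dog sits about 2 mm to the right. I'll check this numerically.

Run:
```python
from h import *
d=dict(np.load('wrist4.npz'))
print('hole now',ray(d,(315.7,272.5),.03))
for k in range(3):
    e=imaging.capture('wrist'); s=bot.read_state(); R=np.array(e['R']); C=-R.T@e['t']; T=np.array(s['tcp_rot'])
    print(s['position'],C,'cam in tool',T.T@(C-s['position']),'tool z in cam', R@T[:,2])
    # dog foot from image -> world, from camera pose with nominal tool offset
d=e; T=Rd(82.4)
f=ray(d,(319.4,280.8),.046); h=ray(d,(315.7,272.5),.03)
print('foot',f,'hole',h,'shift tool',T.T@(h-f)[0])
cv2.imwrite('/tmp/a.png',e['frame'])
```

```text
hole now [[0.6284 0.1492 0.03  ]]
[0.6312 0.1509 0.0962] [0.6418 0.2333 0.2412] cam in tool [ 0.0832  0.0002 -0.1449] tool z in cam [-0.0008 -0.3006  0.9537]
[0.631  0.1508 0.096 ] [0.6418 0.2331 0.2412] cam in tool [ 0.0831  0.0002 -0.1451] tool z in cam [-0.0012 -0.3006  0.9538]
[0.6308 0.1507 0.0958] [0.6417 0.2329 0.241 ] cam in tool [ 0.0831  0.0003 -0.1452] tool z in cam [-0.0013 -0.3005  0.9538]
foot [[0.6307 0.1502 0.046 ]] hole [[0.6284 0.1487 0.03  ]] shift tool [-0.0018 -0.0021  0.016 ]
```

To row units: 0.008 m is 0.0107, -0.0021 m is -0.0028.

Request:
{"op": "play_rows", "data": {
  "motion": [
    [[-0.0024,-0.0028,0.0053,0,0,0],[-0.0024,-0.0028,0.0107,0,0,0],[-0.0024,-0.0028,0.0107,0,0,0],[-0.0024,-0.0028,0.0107,0,0,0],[-0.0024,-0.0028,0.0107,0,0,0],[-0.0024,-0.0028,0.0107,0,0,0]]
  ]
}}

```text
time_s: 7.63
position: [0.6277, 0.149, 0.0862]
tcp_rot: [[0.133, 0.991, 0.0], [0.991, -0.133, 0.0], [0.0, 0.0, -1.0]]
force: [0.8, 0.2, -1.4]
opening: 0.313
grasp_force: 29.8
```

Run:
```python
from h import *
d=imaging.capture('wrist')
s=bot.read_state(); print(s['position'],s['force'],s['time_s'])
print('foot',ray(d,(319.4,280.8),s['position'][2]-.05),'hole px',proj(d,[[.6285,.149,.03]]))
```

```text
[0.6278 0.149  0.0863] [ 0.0249  0.5007 -0.5355] 7.6833
foot [[0.6272 0.1484 0.0363]] hole px [[321.5993 274.8758]]
```

Request:
{"op": "play_rows", "data": {
  "motion": [
    [[0.0008,0.0013,0,0,0,0],[0.0008,0.0013,0.0053,0,0,0],[0.0008,0.0013,0.0107,0,0,0],[0.0008,0.0013,0.016,0,0,0],[0.0008,0.0013,0.0213,0,0,0],[0.0008,0.0013,0.0213,0,0,0]]
  ]
}}

```text
time_s: 8.18
position: [0.6279, 0.1494, 0.0689]
tcp_rot: [[0.133, 0.991, -0.002], [0.991, -0.133, -0.0], [-0.0, -0.002, -1.0]]
force: [0.1, -0.7, -1.5]
opening: 0.31
grasp_force: 29.8
```

To row units: 0.018 m is 0.024, 0.017 m is 0.0227.

Request:
{"op": "play_rows", "data": {
  "motion": [
    [[0,0,0.008,0,0,0],[0,0,0.016,0,0,0],[0,0,0.0227,0,0,0],[0,0,0.024,0,0,0],[0,0,0.024,0,0,0]]
  ]
}}

```text
time_s: 8.6
position: [0.6283, 0.1496, 0.054]
tcp_rot: [[0.133, 0.991, -0.001], [0.991, -0.133, -0.0], [-0.0, -0.001, -1.0]]
force: [-4.2, -0.4, 11.8]
opening: 0.314
grasp_force: 30.0
```

Request:
{"op": "play_rows", "data": {
  "motion": [
    [[0,0,0,0,0,0],[0,0,0,0,0,0],[0,0,0,0,0,0]]
  ],
  "fingers": 0.05
}}

```text
time_s: 8.85
position: [0.6287, 0.1495, 0.052]
tcp_rot: [[0.133, 0.991, 0.0], [0.991, -0.133, 0.0], [0.0, 0.0, -1.0]]
force: [-0.0, 0.6, -0.8]
opening: 0.459
grasp_force: 0.0
```

To row units: -0.11 m is -0.1467, -0.07 m is -0.0933.

Request:
{"op": "play_rows", "data": {
  "motion": [
    [[0,0,-0.04,0,0,0],[0,0,-0.0933,0,0,0],[0,0,-0.1467,0,0,0],[0,0,-0.1467,0,0,0]]
  ]
}}

```text
time_s: 9.18
position: [0.6341, 0.15, 0.1701]
tcp_rot: [[0.133, 0.991, 0.016], [0.991, -0.133, 0.001], [0.003, 0.015, -1.0]]
force: [1.0, 0.5, 0.7]
opening: 0.567
grasp_force: 0.0
```

```bash
python3 - <<'E'
from h import *
from scipy.optimize import least_squares
d=imaging.capture('wrist')
for c,b in bluemasks(d):
    for z in (0,.002,.012):
        r=least_squares(lambda p:hullcen(d,cyl([p[0],p[1],z],.014,.028,.058))-c,[.5,.33]); print(c,b,z,r.x)
E
python3 h.py 0.467 0.3362 0.16 82.4
```

```text
[309.8371 243.2419] [ 291  220   38   47 1418] 0 [0.6283 0.1473]
[309.8371 243.2419] [ 291  220   38   47 1418] 0.002 [0.6284 0.1479]
[309.8371 243.2419] [ 291  220   38   47 1418] 0.012 [0.629  0.1511]
[0.6323 0.1498 0.167 ] 9.2333
[0.1628, -0.1887, 0.0053, 0.6132, -0.1323, -0.0482]
```

To row units: -0.186 m is -0.248, 0.002 m is 0.0027.

Request:
{"op": "play_rows", "data": {
  "motion": [
    [[0.2173,-0.248,0.0027,0,0,0],[0.2173,-0.248,0.0027,0,0,0],[0.2173,-0.248,0.0027,0,0,0],[0.2173,-0.248,0.0027,0,0,0],[0.2173,-0.248,0.0027,0,0,0],[0.2173,-0.248,0.0027,0,0,0],[0.2173,-0.248,0.0027,0,0,0],[0.2173,-0.248,0.0027,0,0,0]]
  ]
}}

```text
time_s: 9.9
position: [0.4634, 0.3369, 0.1588]
tcp_rot: [[0.129, 0.992, -0.003], [0.992, -0.129, -0.001], [-0.002, -0.003, -1.0]]
force: [0.6, -0.2, -0.2]
opening: 0.573
grasp_force: 0.0
```

Request:
{"op": "play_rows", "data": {
  "motion": [
    [[0,0,0,0,0,0],[0,0,0,0,0,0],[0,0,0,0,0,0],[0,0,0,0,0,0]]
  ]
}}

```text
time_s: 10.23
position: [0.4671, 0.3347, 0.16]
tcp_rot: [[0.135, 0.991, 0.0], [0.991, -0.135, 0.0], [0.0, 0.0, -1.0]]
force: [0.4, -0.7, -0.1]
opening: 0.573
grasp_force: 0.0
```

```bash
python3 h.py 0.467 0.3362 0.05 82.4
```

```text
[0.4671 0.3347 0.16  ] 10.2333
[0.0015, -0.0003, 0.11, 0.0064, -0.0017, -0.178]
```

To row units: 0.109 m is 0.1453, 0.0015 m is 0.002.

Request:
{"op": "play_rows", "data": {
  "motion": [
    [[0.002,0,0.04,0,0,0],[0.002,0,0.0867,0,0,0],[0.002,0,0.1333,0,0,0],[0.002,0,0.1453,0,0,0],[0.002,0,0.1453,0,0,0],[0.002,0,0.1453,0,0,0]]
  ]
}}

```text
time_s: 10.73
position: [0.467, 0.337, 0.0515]
tcp_rot: [[0.134, 0.991, 0.0], [0.991, -0.134, 0.0], [0.0, 0.0, -1.0]]
force: [0.6, 0.1, 0.1]
opening: 0.574
grasp_force: 0.0
```

Request:
{"op": "play_rows", "data": {
  "motion": [
    [[0,0,0,0,0,0],[0,0,0,0,0,0],[0,0,0,0,0,0],[0,0,0,0,0,0],[0,0,0,0,0,0],[0,0,0,0,0,0]]
  ],
  "fingers": 0.015
}}

```text
time_s: 11.23
position: [0.4669, 0.3377, 0.0524]
tcp_rot: [[0.133, 0.991, 0.002], [0.991, -0.133, 0.001], [0.001, 0.002, -1.0]]
force: [0.2, 0.1, 5.4]
opening: 0.311
grasp_force: 30.0
```

To row units: -0.11 m is -0.1467, -0.1 m is -0.1333.

Request:
{"op": "play_rows", "data": {
  "motion": [
    [[0,0,-0.04,0,0,0],[0,0,-0.0933,0,0,0],[0,0,-0.1333,0,0,0],[0,0,-0.1467,0,0,0],[0,0,-0.1467,0,0,0]]
  ]
}}

```text
time_s: 11.65
position: [0.4679, 0.3382, 0.1642]
tcp_rot: [[0.133, 0.991, 0.006], [0.991, -0.133, 0.003], [0.004, 0.006, -1.0]]
force: [-0.2, 0.7, -0.6]
opening: 0.314
grasp_force: 30.0
```

```bash
python3 h.py 0.5200 0.1640 0.16 82.4
```

```text
[0.4679 0.3382 0.1642] 11.65
[-0.1657, 0.0748, 0.004, 0.325, -0.2141, -0.035]
```

To row units: -0.165 m is -0.22, 0.0745 m is 0.0993.

Request:
{"op": "play_rows", "data": {
  "motion": [
    [[-0.22,0.0993,0.0027,0,0,0],[-0.22,0.0993,0.0027,0,0,0],[-0.22,0.0993,0.0027,0,0,0],[-0.22,0.0993,0.0027,0,0,0],[-0.22,0.0993,0.0027,0,0,0],[-0.22,0.0993,0.0027,0,0,0],[-0.22,0.0993,0.0027,0,0,0],[-0.22,0.0993,0.0027,0,0,0]]
  ]
}}

```text
time_s: 12.32
position: [0.5168, 0.1643, 0.1578]
tcp_rot: [[0.133, 0.991, -0.003], [0.991, -0.133, 0.0], [-0.0, -0.003, -1.0]]
force: [1.0, 0.3, -0.4]
opening: 0.31
grasp_force: 30.0
```

To row units: 0.06 m is 0.08, 0.03 m is 0.04.

Request:
{"op": "play_rows", "data": {
  "motion": [
    [[0,0,0.04,0,0,0],[0,0,0.08,0,0,0],[0,0,0.08,0,0,0],[0,0,0.08,0,0,0],[0,0,0.08,0,0,0],[0,0,0.08,0,0,0]]
  ]
}}

```text
time_s: 12.82
position: [0.5191, 0.1646, 0.1007]
tcp_rot: [[0.132, 0.991, 0.003], [0.991, -0.132, 0.001], [0.001, 0.003, -1.0]]
force: [0.4, -0.4, -0.5]
opening: 0.318
grasp_force: 30.0
```

Run:
```python
from h import *
d=imaging.capture('wrist'); np.savez('wrist5.npz',**d)
cv2.imwrite('pics/wrist5.png',cv2.resize(d['frame'][200:350,220:420,::-1],None,fx=4,fy=4,interpolation=cv2.INTER_CUBIC))
s=bot.read_state(); p=np.array(s['position']); R=np.array(s['tcp_rot']); print(s['time_s'],p,s['force'])
print('foot on axis',proj(d,[p+.052*R[:,2]]),'hole guess',proj(d,[[.52,.1638,.03]]))
t=np.linspace(0,2*np.pi,60)
q=proj(d,np.c_[.52+.0118*np.cos(t),.1638+.0118*np.sin(t),np.full(60,.03)]); print('mouth crop bbox',(q.min(0)-[220,200])*4,(q.max(0)-[220,200])*4)
```

```text
12.8667 [0.5191 0.1645 0.1008] [-0.846   0.4125 -0.5486]
foot on axis [[320.5107 278.4699]] hole guess [[321.7462 266.6459]]
mouth crop bbox [324.7736 188.691 ] [489.1704 342.2315]
```

View pics/wrist5.png

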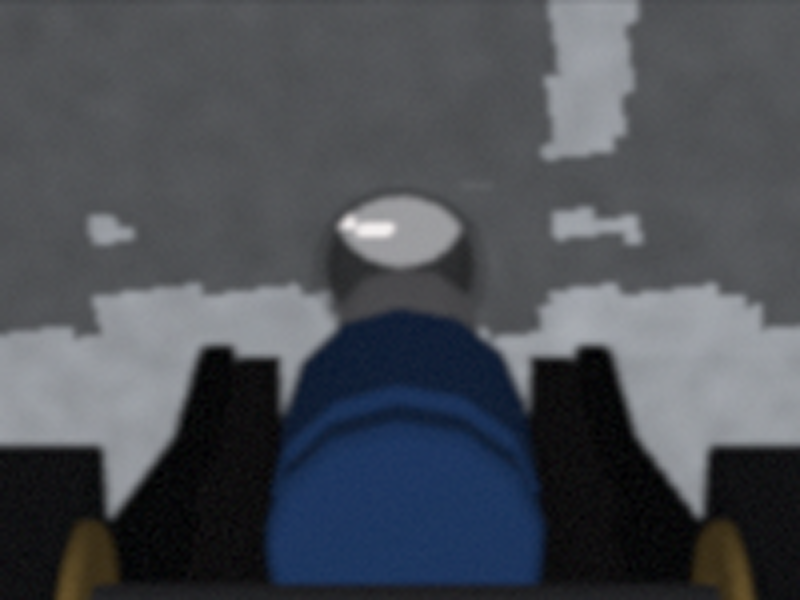

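The foot is over hole0 to within about 0.5 mm (hole centre near crop column 402, foot near 404). Lowering gently.

To row units: 0.03 m is 0.04, 0.0003 m is 0.0004.

Request:
{"op": "play_rows", "data": {
  "motion": [
    [[0.0004,-0.0003,0.0107,0,0,0],[0.0004,-0.0003,0.0187,0,0,0],[0.0004,-0.0003,0.024,0,0,0],[0.0004,-0.0003,0.0293,0,0,0],[0.0004,-0.0003,0.0347,0,0,0],[0.0004,-0.0003,0.04,0,0,0],[0.0004,-0.0003,0.04,0,0,0]]
  ]
}}

```text
time_s: 13.45
position: [0.5175, 0.164, 0.0683]
tcp_rot: [[0.133, 0.991, -0.001], [0.991, -0.133, 0.0], [-0.0, -0.001, -1.0]]
force: [-0.4, 0.1, -0.7]
opening: 0.316
grasp_force: 30.0
```

Request:
{"op": "play_rows", "data": {
  "motion": [
    [[0,0,0.008,0,0,0],[0,0,0.016,0,0,0],[0,0,0.022,0,0,0],[0,0,0.024,0,0,0],[0,0,0.024,0,0,0]]
  ]
}}

```text
time_s: 13.87
position: [0.5181, 0.1642, 0.0535]
tcp_rot: [[0.133, 0.991, 0.001], [0.991, -0.133, 0.0], [0.0, 0.001, -1.0]]
force: [-3.5, -0.2, 18.8]
opening: 0.311
grasp_force: 30.0
```

Request:
{"op": "play_rows", "data": {
  "motion": [
    [[0,0,0,0,0,0],[0,0,0,0,0,0],[0,0,0,0,0,0]]
  ],
  "fingers": 0.05
}}

```text
time_s: 14.12
position: [0.518, 0.1642, 0.0511]
tcp_rot: [[0.133, 0.991, 0.0], [0.991, -0.133, 0.0], [0.0, 0.0, -1.0]]
force: [-0.1, 0.5, -0.3]
opening: 0.461
grasp_force: 0.0
```

To row units: -0.16 m is -0.2133, -0.14 m is -0.1867.

Request:
{"op": "play_rows", "data": {
  "motion": [
    [[0,0,-0.04,0,0,0],[0,0,-0.0933,0,0,0],[-0.04,0,-0.1467,0,0,0],[-0.0933,0,-0.1867,0,0,0],[-0.1333,0,-0.2133,0,0,0],[-0.1333,0,-0.2133,0,0,0],[-0.1333,0,-0.2133,0,0,0],[-0.1333,0,-0.2133,0,0,0]]
  ],
  "fingers": 0.08
}}

```text
time_s: 14.78
position: [0.5045, 0.065, 0.2108]
tcp_rot: [[0.135, 0.991, -0.0], [0.991, -0.135, 0.001], [0.001, -0.0, -1.0]]
force: [-0.1, -0.3, -0.5]
opening: 0.909
grasp_force: 0.0
```

Run:
```python
from h import *
d=imaging.capture('wrist'); np.savez('wrist6.npz',**d); cv2.imwrite('pics/wrist6.png',d['frame'][...,::-1])
print(bot.read_state()['position'])
for n in ('fence','guide'):
    r=finder.recognise('wrist',n); print(n,r and r[0])
for c,b in bluemasks(d): print(c,b)
```

```text
[0.504  0.0656 0.2101]
fence {'at': [0.5733, 0.0819, 0.0858], 'confidence': 0.84}
guide {'at': [0.5279, -0.0176, 0.0522], 'confidence': 0.59}
[320.9533  90.0684] [ 302   70   38   41 1198]
[476.1457  90.1921] [ 451   70   50   40 1572]
```

View pics/wrist6.png

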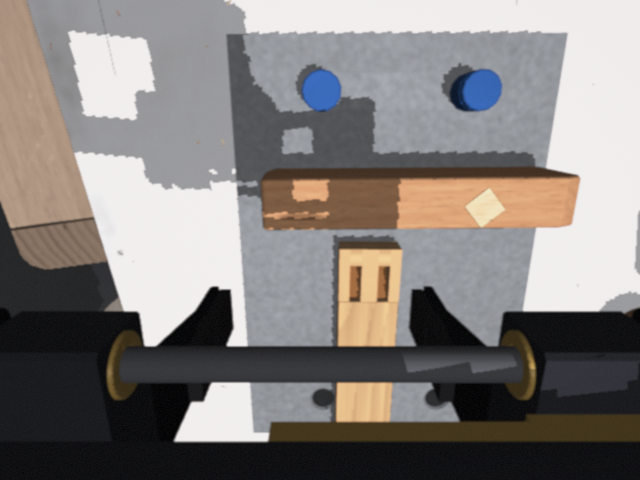

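Both heads are seated on the board at (321,90) and (476,90). The fence's top face has corners near (264,178), (579,177), (574,228) and (263,229), and the bar's end corners are (340,249) and (401,249). I'll convert these to board coordinates.

Run:
```python
from h import *
from scipy.optimize import least_squares
d=dict(np.load('wrist6.npz'))
dogs=[]
for c,b in bluemasks(d):
    r=least_squares(lambda p:hullcen(d,cyl([p[0],p[1],.002],.014,.028,.058))-c,[.5,.15]); dogs.append(r.x); print('dog',r.x)
F=ray(d,[(264,178),(579,177),(574,228),(263,229)],.088); G=ray(d,[(340,249),(401,249),(336,422),(392,422)],.052)
BE=ray(d,[(228,34),(566,33)],.03)
ang=lambda a,b:np.degrees(np.arctan2(*(b-a)[1::-1]))
print(F,'len',np.linalg.norm(F[0]-F[1]),np.linalg.norm(F[3]-F[2]),np.linalg.norm(F[0]-F[3]),np.linalg.norm(F[1]-F[2]))
print('ang fence far,near',ang(F[0],F[1]),ang(F[3],F[2]),'dogs',ang(dogs[0],dogs[1]),'board edge',ang(BE[0],BE[1]))
print(G,'w',np.linalg.norm(G[0]-G[1]),np.linalg.norm(G[2]-G[3]),'guide ang',ang(G[2],G[0]),ang(G[3],G[1]),'end',ang(G[0],G[1]))
# refine with edges via gray profiles
g=cv2.cvtColor(d['frame'],cv2.COLOR_RGB2HSV)[...,1].astype(float)
for r in (280,300,320,340-8,395,410): 
    row=cv2.GaussianBlur(g,(3,3),0)[r]; dd=np.diff(row); print(r,310+np.argmax(dd[310:360]),375+np.argmin(dd[375:420]))
```

```text
dog [0.5182 0.1625]
dog [0.6286 0.148 ]
[[0.473  0.1119 0.088 ]
 [0.6808 0.0843 0.088 ]
 [0.6794 0.049  0.088 ]
 [0.4661 0.0773 0.088 ]] len 0.20965151032431142 0.21516771075271102 0.03534545219655392 0.03539259154138747
ang fence far,near -7.570548998402757 -7.5639767116452346 dogs -7.49190700659501 board edge -7.591884848769035
[[ 0.5173  0.0433  0.052 ]
 [ 0.5655  0.0367  0.052 ]
 [ 0.4933 -0.1236  0.052 ]
 [ 0.5445 -0.1306  0.052 ]] w 0.04865673076202643 0.05171180974090445 guide ang 81.81418275432351 82.85248845347556 end -7.756626168327812
280 337 399
300 336 398
320 336 396
332 336 395
395 334 391
410 334 390
```

```bash
python3 - <<'E'
from h import *
d=dict(np.load('wrist6.npz'))
m=cv2.cvtColor(d['frame'],cv2.COLOR_RGB2LAB)[...,2].astype(float); m=cv2.GaussianBlur(m,(3,3),0)
u=np.array([.9913,-.1316,0])
for r in (182,190,198,206,214,222,226):
    dd=np.diff(m[r]); a=250+np.argmax(dd[250:285]); b=550+np.argmin(dd[550:600]); P=ray(d,[(a+.5,r),(b+.5,r)],.088)@u
    print(r,a,b,P,P.mean(),P[1]-P[0])
for c in (275,300,350,420,500,550):
    dd=np.diff(m[:,c]); k=abs(dd[155:245]); i=np.argsort(-k)[:5]; print(c,[(155+j,int(dd[155+j])) for j in sorted(i)])
for c in (350,370,390):
    dd=np.diff(m[:,c]); k=abs(dd[232:256]); i=np.argsort(-k)[:4]; print(c,[(232+j,int(dd[232+j])) for j in sorted(i)])
o=finder.outline_of('wrist','fence')[0]['pixels'].astype(np.uint8); r=cv2.minAreaRect(cv2.findNonZero(o)); print(r)
E
python3 h.py 0.528 -0.059 0.13 82.4
```

```text
182 260 578 [0.4517 0.6641] 0.5578918609201582 0.212407515956964
190 260 577 [0.4514 0.6644] 0.5579349894382593 0.2130140247535381
198 261 575 [0.4518 0.6641] 0.5579784238975198 0.21227580364246562
206 262 574 [0.4523 0.6645] 0.5583625747434267 0.21220896105236164
214 262 572 [0.452  0.6641] 0.5580671092737226 0.21214086191777315
222 262 571 [0.4517 0.6645] 0.5581123824608911 0.21276068863471587
226 263 565 [0.4523 0.6609] 0.556580500066757 0.20858310950445208
275 [(np.int64(168), 4), (np.int64(169), 4), (np.int64(218), -3), (np.int64(228), -7), (np.int64(229), -7)]
300 [(np.int64(168), 4), (np.int64(178), 4), (np.int64(179), 4), (np.int64(228), -7), (np.int64(229), -6)]
350 [(np.int64(168), 4), (np.int64(227), -6), (np.int64(228), -7), (np.int64(229), -4), (np.int64(241), 4)]
420 [(np.int64(177), 4), (np.int64(178), 5), (np.int64(227), -9), (np.int64(228), -11), (np.int64(229), -6)]
500 [(np.int64(166), 4), (np.int64(177), 4), (np.int64(226), -9), (np.int64(227), -11), (np.int64(228), -7)]
550 [(np.int64(176), 4), (np.int64(177), 4), (np.int64(225), -6), (np.int64(226), -10), (np.int64(227), -8)]
350 [(np.int64(240), 4), (np.int64(241), 4), (np.int64(247), 4), (np.int64(248), 6)]
370 [(np.int64(240), 4), (np.int64(241), 4), (np.int64(248), 6), (np.int64(249), 5)]
390 [(np.int64(240), 4), (np.int64(241), 4), (np.int64(248), 6), (np.int64(249), 5)]
((419.99993896484375, 197.99998474121094), (317.99993896484375, 61.99999237060547), -0.0)
[0.5038 0.0662 0.2097] 14.9833
[-0.121, 0.0407, 0.0795, -0.1831, -0.0169, 0.038]
```

To row units: -0.121 m is -0.1613, 0.08 m is 0.1067.

Request:
{"op": "play_rows", "data": {
  "motion": [
    [[-0.1613,0.054,0.1067,0,0,0],[-0.1613,0.054,0.1067,0,0,0],[-0.1613,0.054,0.1067,0,0,0],[-0.1613,0.054,0.1067,0,0,0],[-0.1613,0.054,0.1067,0,0,0],[-0.1613,0.054,0.1067,0,0,0],[-0.1613,0.054,0.1067,0,0,0],[-0.1613,0.054,0.1067,0,0,0]]
  ]
}}

```text
time_s: 15.65
position: [0.5285, -0.0587, 0.1314]
tcp_rot: [[0.131, 0.991, -0.0], [0.991, -0.131, 0.001], [0.001, -0.0, -1.0]]
force: [0.2, 0.4, -0.1]
opening: 0.922
grasp_force: 0.0
```

```bash
python3 - <<'E'
from h import *
d=imaging.capture('wrist'); np.savez('wrist7.npz',**d)
m=cv2.GaussianBlur(cv2.cvtColor(d['frame'],cv2.COLOR_RGB2LAB)[...,2].astype(float),(3,3),0)
s=bot.read_state(); u=np.array([.9913,-.1316,0]); print(s['position'],s['position']@u,-np.array(d['R']).T@d['t'])
g=proj(d,[[.5414-.0132*t-.025*c*.9913,.04-.0991*t+.025*c*.1316,.052] for t in (0,.3,.5) for c in (1,-1)]); print(g)
for r in range(int(g[0,1])+10,300,15):
    dd=np.diff(m[r]); c=int(g[:2,0].mean()); a=c-70+np.argmax(dd[c-70:c-15]); b=c+15+np.argmin(dd[c+15:c+70]); P=ray(d,[(a+.5,r),(b+.5,r)],.052); print(r,a,b,P.mean(0),P@u,(P@u).mean())
E
python3 h.py 0.528 -0.059 0.05 82.4
```

```text
[ 0.5287 -0.0587  0.1317] 0.5317881432776952 [0.5396 0.0235 0.2764]
[[271.7944  80.4224]
 [367.9129  80.4741]
 [273.7707 139.7608]
 [365.9216 139.7998]
 [275.     176.6708]
 [364.6829 176.7024]]
90 271 367 [0.5406 0.0354 0.052 ] [0.5061 0.5564] 0.5312388097238179
105 271 366 [0.5394 0.0281 0.052 ] [0.5058 0.5561] 0.5309700175564716
120 272 366 [0.5386 0.0205 0.052 ] [0.5061 0.5564] 0.5312303630063887
135 272 366 [0.5376 0.0128 0.052 ] [0.5058 0.5566] 0.5312260429267965
150 273 364 [0.5363 0.0049 0.052 ] [0.5061 0.5558] 0.5309481857819818
165 273 364 [ 0.5352 -0.0031  0.052 ] [0.5058 0.5561] 0.5309406406641464
180 274 363 [ 0.5341 -0.0113  0.052 ] [0.5061 0.5558] 0.5309328430683145
195 274 362 [ 0.5327 -0.0197  0.052 ] [0.5058 0.5555] 0.5306422940456181
210 275 361 [ 0.5315 -0.0283  0.052 ] [0.506  0.5552] 0.530630896161441
225 275 361 [ 0.5304 -0.0371  0.052 ] [0.5058 0.5555] 0.5306193189905016
240 275 360 [ 0.5289 -0.0461  0.052 ] [0.5054 0.5552] 0.5303148579639827
255 276 359 [ 0.5276 -0.0553  0.052 ] [0.5057 0.5549] 0.5302991645653605
270 276 358 [ 0.526  -0.0647  0.052 ] [0.5054 0.5546] 0.5299835356237761
285 276 358 [ 0.5247 -0.0744  0.052 ] [0.5051 0.5548] 0.5299635183636922
[ 0.5287 -0.0587  0.1317] 15.7
[-0.0004, -0.0007, 0.0817, 0.0284, -0.0173, 0.0749]
```

To row units: 0.081 m is 0.108, -0.0015 m is -0.002.

Request:
{"op": "play_rows", "data": {
  "motion": [
    [[0,-0.002,0.04,0,0,0],[0,-0.002,0.08,0,0,0],[0,-0.002,0.104,0,0,0],[0,-0.002,0.108,0,0,0],[0,-0.002,0.108,0,0,0],[0,-0.002,0.108,0,0,0]]
  ]
}}

```text
time_s: 16.2
position: [0.5279, -0.0596, 0.0512]
tcp_rot: [[0.132, 0.991, 0.002], [0.991, -0.132, -0.0], [-0.0, 0.002, -1.0]]
force: [-0.3, 0.1, 0.1]
opening: 0.921
grasp_force: 0.0
```

Request:
{"op": "play_rows", "data": {
  "motion": [
    [[0,0,0,0,0,0],[0,0,0,0,0,0],[0,0,0,0,0,0],[0,0,0,0,0,0],[0,0,0,0,0,0],[0,0,0,0,0,0]]
  ],
  "fingers": 0.035
}}

```text
time_s: 16.7
position: [0.5273, -0.0602, 0.0505]
tcp_rot: [[0.133, 0.991, 0.0], [0.991, -0.133, 0.0], [0.0, 0.0, -1.0]]
force: [0.2, 0.4, 3.5]
opening: 0.571
grasp_force: 30.0
```

To row units: 0.028 m is 0.0373, 0.025 m is 0.0333.

Request:
{"op": "play_rows", "data": {
  "motion": [
    [[0,0.0067,0,0,0,0],[0,0.016,0,0,0,0],[0,0.0253,0,0,0,0],[0,0.0333,0,0,0,0],[0,0.0373,0,0,0,0],[0,0.0373,0,0,0,0],[0,0.0373,0,0,0,0],[0,0.0373,0,0,0,0]]
  ]
}}

```text
time_s: 17.37
position: [0.5552, -0.0639, 0.0505]
tcp_rot: [[0.133, 0.991, 0.001], [0.991, -0.133, -0.0], [0.0, 0.001, -1.0]]
force: [-1.1, 0.3, 5.7]
opening: 0.573
grasp_force: 30.0
```

Run:
```python
from h import *
d=imaging.capture('wrist'); np.savez('wrist8.npz',**d); s=bot.read_state(); u=np.array([.9913,-.1316,0]);n=np.array([.1316,.9913,0])
cv2.imwrite('pics/wrist8.png',d['frame'][...,::-1])
print(s['position'],s['position']@u,s['force'],s['tcp_rot'])
for nm in('fence','guide'):
    o=finder.outline_of('wrist',nm)
    if o: x,y,w,h=cv2.boundingRect(o[0]['pixels'].astype(np.uint8)); print(nm,x,y,w,h)
```

```text
[ 0.5552 -0.0638  0.0506] 0.5587634282770434 [-0.7734  1.6836  4.876 ] [[ 0.1331  0.9911  0.0007]
 [ 0.9911 -0.1331  0.    ]
 [ 0.0001  0.0007 -1.    ]]
guide 246 55 153 368
```

View pics/wrist8.png

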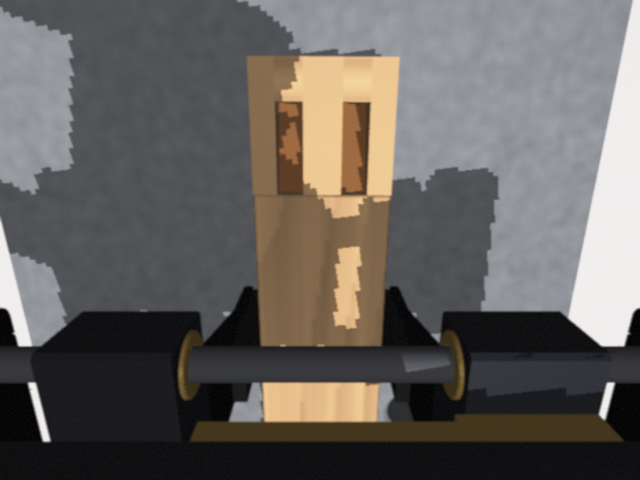

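The bar is held straight, with its end corners at (248,56) and (399,56); the fence is out of view here. I'll cross-check the fence's middle in the earlier wrist views.

Run:
```python
from h import *
u=np.array([.9913,-.1316,0]);n=np.array([.1316,.9913,0])
W=lambda a,b,z:np.array([.9913*a+.1316*b,-.1316*a+.9913*b,z])
for f in ('wrist1','wrist6','wrist7','scene0','side0'):
    d=dict(np.load(f+'.npz')); m=cv2.GaussianBlur(cv2.cvtColor(d['frame'],cv2.COLOR_RGB2LAB)[...,2].astype(float),(3,3),0)
    print(f,'cam u',(-d['R'].T@d['t'])@u)
    # sample along lines of constant n on the top plane in u, find the ends
    for nn in (.143,.149,.155,.161,.167):
        us=np.arange(.42,.70,.0004); px=proj(d,np.array([W(a,nn,.088) for a in us])).astype(np.float32)
        if (px[:,1]<3).any() or (px[:,0].max()>638): continue
        v=cv2.remap(m.astype(np.float32),px[:,0].reshape(1,-1),px[:,1].reshape(1,-1),cv2.INTER_LINEAR).ravel()
        v=cv2.GaussianBlur(v.reshape(1,-1),(0,0),3).ravel(); g=np.diff(v); L=us<.50; Rr=us>.62
        a=us[:-1][L[:-1]][np.argmax(g[L[:-1]])]; b=us[:-1][Rr[:-1]][np.argmin(g[Rr[:-1]])]; print('  n',nn,a,b,'mid',(a+b)/2,'len',b-a)
```

```text
wrist1 cam u 0.4603992638827697
  n 0.143 0.4516000000000009 0.664400000000007 mid 0.5580000000000039 len 0.2128000000000061
  n 0.149 0.4516000000000009 0.6648000000000069 mid 0.5582000000000039 len 0.21320000000000605
  n 0.155 0.4512000000000009 0.665200000000007 mid 0.5582000000000039 len 0.21400000000000613
  n 0.161 0.4512000000000009 0.6648000000000069 mid 0.5580000000000039 len 0.21360000000000606
  n 0.167 0.4512000000000009 0.6648000000000069 mid 0.5580000000000039 len 0.21360000000000606
wrist6 cam u 0.49202500546955374
  n 0.143 0.4520000000000009 0.664400000000007 mid 0.5582000000000039 len 0.21240000000000608
  n 0.149 0.4516000000000009 0.664400000000007 mid 0.5580000000000039 len 0.2128000000000061
  n 0.155 0.4516000000000009 0.664400000000007 mid 0.5580000000000039 len 0.2128000000000061
  n 0.161 0.4516000000000009 0.664000000000007 mid 0.557800000000004 len 0.21240000000000614
  n 0.167 0.4516000000000009 0.664000000000007 mid 0.557800000000004 len 0.21240000000000614
wrist7 cam u 0.5318020419181781
scene0 cam u -0.12864651379961747
  n 0.143 0.45000000000000084 0
[... 249 characters left out ...]
0636
  n 0.161 0.4384000000000005 0.6604000000000069 mid 0.5494000000000037 len 0.22200000000000636
  n 0.167 0.4352000000000004 0.6592000000000069 mid 0.5472000000000037 len 0.22400000000000647
side0 cam u 0.1881724555864544
  n 0.143 0.4476000000000008 0.6616000000000068 mid 0.5546000000000038 len 0.21400000000000607
  n 0.149 0.44720000000000076 0.6620000000000069 mid 0.5546000000000039 len 0.21480000000000615
  n 0.155 0.4484000000000008 0.6620000000000069 mid 0.5552000000000039 len 0.21360000000000612
  n 0.161 0.44960000000000083 0.6588000000000068 mid 0.5542000000000038 len 0.209200000000006
  n 0.167 0.4512000000000009 0.6600000000000068 mid 0.5556000000000039 len 0.20880000000000593
```

To row units: 0.042 m is 0.056, 0.036 m is 0.048.

Request:
{"op": "play_rows", "data": {
  "motion": [
    [[0.0067,-0.0008,0,0,0,0],[0.0147,-0.0008,0,0,0,0],[0.0227,-0.0008,0,0,0,0],[0.028,-0.0008,0,0,0,0],[0.0333,-0.0008,0,0,0,0],[0.04,-0.0008,0,0,0,0],[0.048,-0.0008,0,0,0,0],[0.056,-0.0008,0,0,0,0]]
  ]
}}

```text
time_s: 18.18
position: [0.5606, -0.0224, 0.0506]
tcp_rot: [[0.132, 0.991, 0.001], [0.991, -0.132, -0.001], [-0.001, 0.002, -1.0]]
force: [-0.6, -4.7, 5.7]
opening: 0.572
grasp_force: 30.0
```

To row units: 0.018 m is 0.024, 0.017 m is 0.0227.

Request:
{"op": "play_rows", "data": {
  "motion": [
    [[0.0053,0,0,0,0,0],[0.0107,0,0,0,0,0],[0.016,0,0,0,0,0],[0.02,0,0,0,0,0],[0.0227,0,0,0,0,0],[0.024,0,0,0,0,0],[0.024,0,0,0,0,0],[0.024,0,0,0,0,0]]
  ]
}}

```text
time_s: 18.85
position: [0.5629, -0.0043, 0.0505]
tcp_rot: [[0.132, 0.991, 0.001], [0.991, -0.132, -0.001], [-0.001, 0.001, -1.0]]
force: [0.1, -3.9, 5.3]
opening: 0.573
grasp_force: 30.0
```

To row units: 0.003 m is 0.004, 0.001 m is 0.0013.

Request:
{"op": "play_rows", "data": {
  "motion": [
    [[0.0013,-0.0004,0,0,0,0],[0.0027,-0.0004,0,0,0,0],[0.004,-0.0004,0,0,0,0],[0.004,-0.0004,0,0,0,0],[0.004,-0.0004,0,0,0,0]]
  ]
}}

```text
time_s: 19.27
position: [0.5631, -0.0015, 0.0506]
tcp_rot: [[0.132, 0.991, 0.001], [0.991, -0.132, -0.001], [-0.001, 0.002, -1.0]]
force: [-0.4, -4.4, 4.4]
opening: 0.569
grasp_force: 30.0
```

To row units: 0.001 m is 0.0013, 0.0005 m is 0.0007.

Request:
{"op": "play_rows", "data": {
  "motion": [
    [[0.0007,0,0,0,0,0],[0.0013,0,0,0,0,0],[0.0013,0,0,0,0,0],[0.0013,0,0,0,0,0]]
  ]
}}

```text
time_s: 19.6
position: [0.5632, -0.0006, 0.0506]
tcp_rot: [[0.132, 0.991, 0.001], [0.991, -0.132, -0.001], [-0.001, 0.002, -1.0]]
force: [0.2, -4.2, 5.6]
opening: 0.569
grasp_force: 30.0
```

To row units: 0.0015 m is 0.002, 0.001 m is 0.0013.

Request:
{"op": "play_rows", "data": {
  "motion": [
    [[0.0007,0,0,0,0,0],[0.0013,0,0,0,0,0],[0.002,0,0,0,0,0],[0.002,0,0,0,0,0],[0.002,0,0,0,0,0]]
  ]
}}

```text
time_s: 20.02
position: [0.5634, 0.0009, 0.0506]
tcp_rot: [[0.132, 0.991, 0.001], [0.991, -0.132, -0.001], [-0.001, 0.002, -1.0]]
force: [-0.7, -5.3, 5.8]
opening: 0.573
grasp_force: 30.0
```

Run:
```python
from h import *
d=imaging.capture('scene'); np.savez('scene9.npz',**d); f=d['frame'][200:320,220:420,::-1]
cv2.imwrite('pics/scene9.png',cv2.resize(f,None,fx=4,fy=4,interpolation=cv2.INTER_CUBIC))
for k in range(5):
    s=bot.read_state(); 
print(s['position'],s['force'],s['moment'])
```

```text
[0.5634 0.0009 0.0506] [-0.4361 -4.3683  5.6407] [-0.8093  0.0598  0.062 ]
```

To row units: 0.0015 m is 0.002, 0.001 m is 0.0013.

Request:
{"op": "play_rows", "data": {
  "motion": [
    [[0.0007,0,0,0,0,0],[0.0013,0,0,0,0,0],[0.002,0,0,0,0,0],[0.002,0,0,0,0,0],[0.002,0,0,0,0,0]]
  ]
}}

```text
time_s: 20.48
position: [0.5636, 0.0024, 0.0506]
tcp_rot: [[0.132, 0.991, 0.001], [0.991, -0.132, -0.001], [-0.001, 0.002, -1.0]]
force: [-0.6, -5.4, 5.6]
opening: 0.571
grasp_force: 30.0
```

To row units: 0.0015 m is 0.002, 0.001 m is 0.0013.

Request:
{"op": "play_rows", "data": {
  "motion": [
    [[0.0007,0,0,0,0,0],[0.0013,0,0,0,0,0],[0.002,0,0,0,0,0],[0.002,0,0,0,0,0],[0.002,0,0,0,0,0]]
  ]
}}

```text
time_s: 20.9
position: [0.5638, 0.0038, 0.0506]
tcp_rot: [[0.132, 0.991, 0.001], [0.991, -0.132, -0.001], [-0.001, 0.001, -1.0]]
force: [-0.2, -5.3, 4.7]
opening: 0.569
grasp_force: 30.0
```

To row units: 0.0015 m is 0.002, 0.001 m is 0.0013.

Request:
{"op": "play_rows", "data": {
  "motion": [
    [[0.0007,0,0,0,0,0],[0.0013,0,0,0,0,0],[0.002,0,0,0,0,0],[0.002,0,0,0,0,0],[0.002,0,0,0,0,0]]
  ]
}}

```text
time_s: 21.32
position: [0.564, 0.0051, 0.0506]
tcp_rot: [[0.132, 0.991, 0.001], [0.991, -0.132, -0.002], [-0.001, 0.001, -1.0]]
force: [-0.3, -5.2, 5.1]
opening: 0.572
grasp_force: 30.0
```

To row units: 0.0015 m is 0.002, 0.001 m is 0.0013.

Request:
{"op": "play_rows", "data": {
  "motion": [
    [[0.0007,0,0,0,0,0],[0.0013,0,0,0,0,0],[0.002,0,0,0,0,0],[0.002,0,0,0,0,0],[0.002,0,0,0,0,0]]
  ]
}}

```text
time_s: 21.73
position: [0.5642, 0.0063, 0.0506]
tcp_rot: [[0.131, 0.991, 0.001], [0.991, -0.131, -0.002], [-0.002, 0.001, -1.0]]
force: [-0.5, -7.6, 5.1]
opening: 0.572
grasp_force: 30.0
```

To row units: 0.001 m is 0.0013, 0.0005 m is 0.0007.

Request:
{"op": "play_rows", "data": {
  "motion": [
    [[0.0007,0,0,0,0,0],[0.0013,0,0,0,0,0],[0.0013,0,0,0,0,0],[0.0013,0,0,0,0,0],[0.0013,0,0,0,0,0],[0.0013,0,0,0,0,0]]
  ]
}}

```text
time_s: 22.23
position: [0.5642, 0.0065, 0.0506]
tcp_rot: [[0.131, 0.991, 0.001], [0.991, -0.131, -0.003], [-0.003, 0.001, -1.0]]
force: [-1.5, -10.5, 4.4]
opening: 0.575
grasp_force: 30.0
```

Run:
```python
from h import *
d=imaging.capture('scene'); np.savez('scene9.npz',**d); f=d['frame'][210:330,230:390,::-1]
cv2.imwrite('pics/scene9.png',cv2.resize(f,None,fx=5,fy=5,interpolation=cv2.INTER_CUBIC))
s=bot.read_state(); print(s['position'],s['force'],s['moment'],s['time_s'])
```

```text
[0.5642 0.0064 0.0506] [-2.3378 -9.2096  5.3166] [-1.5515  0.2687  0.1771] 22.2833
```

View pics/scene9.png

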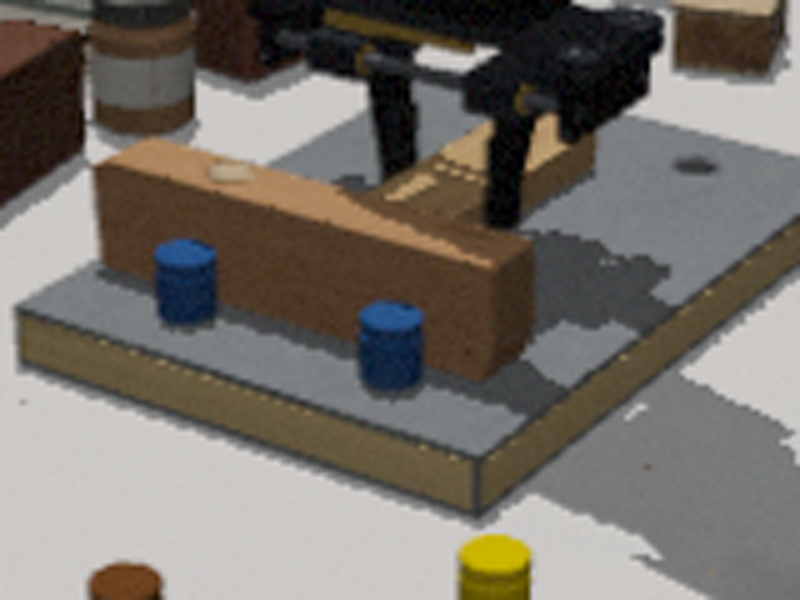

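The scene view shows both dogs fully home and upright at crop (186,285) and (390,345). The block is up against them and the bar is square on its face. I'll add a slight push and let it settle.

To row units: 0.0004 m is 0.0005.

Request:
{"op": "play_rows", "data": {
  "motion": [
    [[0.0005,0,0,0,0,0],[0.0005,0,0,0,0,0],[0.0005,0,0,0,0,0],[0.0005,0,0,0,0,0],[0.0005,0,0,0,0,0],[0.0005,0,0,0,0,0],[0.0005,0,0,0,0,0],[0.0005,0,0,0,0,0]]
  ]
}}

```text
time_s: 22.95
position: [0.5642, 0.0065, 0.0506]
tcp_rot: [[0.13, 0.991, 0.001], [0.991, -0.13, -0.004], [-0.004, 0.001, -1.0]]
force: [-0.7, -10.9, 5.6]
opening: 0.571
grasp_force: 30.0
```

Run:
```python
from h import *
F=[]
for k in range(6):
    d=imaging.capture('scene' if k%2 else 'side'); s=bot.read_state(); F.append(np.r_[s['force'],s['moment'],s['position'],s['grasp_force']])
print(np.mean(F,0),'Fn',np.mean(F,0)[:2]@[.1316,.9913], s['tcp_rot'])
W=lambda a,b,z:np.array([.9913*a+.1316*b,-.1316*a+.9913*b,z])
a,b=imaging.capture('scene'),imaging.capture('side')
# far (dog-side) top edge of the block in scene: n position at several u
g=cv2.GaussianBlur(cv2.cvtColor(a['frame'],cv2.COLOR_RGB2GRAY).astype(np.float32),(3,3),0)
for u in (.46,.48,.50,.58,.62,.64,.655):
    ns=np.arange(.19,.235,.0003); px=proj(a,np.array([W(u,n,.088) for n in ns])).astype(np.float32)
    v=cv2.remap(g,px[:,:1].T.copy(),px[:,1:].T.copy(),cv2.INTER_LINEAR); v=np.diff(cv2.GaussianBlur(v,(0,0),4).ravel()); print(u,round(ns[np.argmin(v)],4),round(v.min(),2))
```

```text
[ -1.3222 -10.9026   5.4435  -1.7936   0.3322   0.1357   0.5642   0.0065
   0.0506  29.9706] Fn -10.981741595716036 [[ 0.1304  0.9915  0.0008]
 [ 0.9915 -0.1304 -0.0037]
 [-0.0036  0.0013 -1.    ]]
0.46 0.2194 -1.84
0.48 0.2194 -2.0
0.5 0.2191 -2.07
0.58 0.2203 -2.21
0.62 0.22 -2.17
0.64 0.2212 -2.15
0.655 0.2188 -1.58
```

```bash
python3 -c "
from rig import bot
print(bot.hand_in())"
```

```text
the job is handed in; nothing more can be done
None
```

I handed the job in at about 23 s. Both blue dogs are home in their holes, the block looks backed up against both, and the arm still holds the bar on the block's middle with about 10 N (11 N read at the wrist, including bar friction).

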